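# Pack glass slides in a snap-lid transport case

### The arm

A 6-joint arm with a two-finger parallel gripper is mounted at the origin on a cart in front of the work surface, level with it; the furniture and walls round the work are solid. World frame = base frame: x ahead of the robot, y to its left, z up, the work surface at z = 0. Lengths are in m, angles in degrees, forces in N, time in s.
With the tool pointing down it reaches from about 0.375 to 0.9 m from the base axis. Payload 3.1 kg.
Tool frame: the origin (TCP) lies on the centre line of the jaws, within the pads' length; the fingertips stand 14 mm ahead of it and the grasp point (between the pads) lies 5 mm behind it (bot.tips_ahead is the distance from the TCP to the fingertips, in m); z points along the fingers, y is the line along which they close (so a half turn about z gives the same grasp; the last joint's range is limited). The gripper opens to 87 mm and grips with 3 to 60 N. Pads are 19 mm wide; open, the fingers measure 117 mm over their backs; the gripper's body (75 mm by 190 mm) begins 51 mm behind the grasp point.
Start: joints at [-74.685, 30.224, 82.088, -0, 67.689, -10.227], TCP at [0.27, -0.564, 0.237] pointing down, gripper open.
Joint ranges: [-176.69, 176.69], [-43.24, 126.21], [12.49, 139.97], [-82, 262], [0, 151.66], [-163.58, 163.58]. Speed limits (degrees/s): [159.86, 159.86, 180, 180, 180, 180].

### API

Orientations are given as a 3x3 rotation matrix whose columns are the frame's x, y, z axes.
In Python, from rig import bot gives the robot as it stands.
- The arm moves only by the tool play_rows, never from a script. Its argument "moves" is a list that holds one entry, the list of rows, each a list of 6 numbers: the shift along the tool's x, y, z in mm, then the turn, a rotation vector about the tool's x, y, z in rad. A call has 1 to 5 rows; each row shifts and turns the commanded pose from where the row before left it, along the tool's axes as they then stand; what a row does not reach is not made up. A row lasts 1/10 s, in which the tool goes at most 50 mm and 8.59 degrees, less where a joint would pass 70% of its speed; a pose out of reach is approached as far as the arm can. A call with a gripper value outside its range is refused whole. "fingers" is the opening, from -1 (shut) to 1 (fully open), set as the call begins (left out, the last holds). The fingers move at their own pace and stop on an object; the grip force is fixed at half the most. Time passes only in rows, so rows that do not move let the fingers close. It gives the time, the measured TCP pose, the force, the opening and the grip force at its end, in the units of the state.
- bot.read_state(): the state, without advancing time (a new reading comes with each control period).
- bot.capture(name): name is "scene" or "side" or "wrist"; returns a dict with "image" (400x640x3 uint8, blue, green, red), "fx", "fy", "cx", "cy" (pixels), "R" (3x3) and "t" (3): a world point X has camera coordinates R X + t. Camera axes: x right, y down, z forward; pixel columns grow to the right and rows downward; lengths in m; the calibration is good to about 2 mm. A picture is of the moment at which its call begins. There is no depth.
- bot.hand_in(): hands the job in; it is judged then, once.
Trained networks look in a picture, given as the dict that the camera call returned (one of the last four; its "shot" number tells which), for a name from the list of things; names that differ only in an ending like _2 or _b are one class to them, and where a whole thing is asked for, a point or a joint stands for the part that bears it (a point fixed in the world has none). Each returns a list of dicts, best first, with "confidence" (0 to 1); they miss things now and then, are a little off and sometimes report something else, mostly with a low value. They report only what shows in the picture. A call takes as long as a camera call. They do not tell look-alikes from the thing itself.
- bot.search_frame(picture, query): "centre" ([column, row] in pixels, amid what is visible of it).
- bot.silhouettes(picture, query): "pixels" (400x640 bool, what is visible of it) and "centre" ([column, row] in pixels, amid what is visible of it).
- bot.pinpoint(picture, query): "centre" ([column, row] in pixels: a listed point, or the origin of a listed thing).
The state is a dict: "time_s": time; "joint_positions": joint angles; "qvel": joint speeds; "tau": joint torques, N m; "position": TCP position; "tcp_rot": TCP orientation; "force": force on the tool from outside, world axes, zero at the start; "moment": the same for the moment, N m; "opening": opening from 0.0 (shut) to 1.0 (fully open); "grasp_force": force on a finger pad.
Only numpy, scipy, OpenCV 4.12 (cv2) and the standard library are available. Lean on these libraries where they do the work, as an engineer would, in place of code of your own. Each camera call takes 0.05 s, during which the arm holds its last target. There are 200 camera calls.

### The job

Get these slides ready for the courier: lay the stack of glass slides flat in the bed of the open white slide case, then put the blue cover on and press it down until the clips at both ends have snapped over the case's rim. Set the glass and the cover down in place, do not drop them, and leave the dropper bottle, label roll and timer where they stand.

Things in the scene. Friction and masses are not known exactly. Their poses are not given: they have to be found in the camera images.
- slides_mid (a point): Stack of 7 clear glass microscope slides lying flat, one end frosted; 28 mm (own x, the width to grip) x 77 mm (own y) x 8 mm thick, 35 g. The point is the centre of the stack, 4 mm above its underside. Either end may face either way in the case.
- case: Loose white plastic base of the slide case, 116 (own x) x 66 mm (own y), 0.3 kg; origin: centre of its underside. Its rim is a flange with round edge, 16 to 20 mm above the underside, reaching x = +-58 mm; inside it stands a low rounded lip to 25.5 mm, left out along the middle 54 mm of the long sides as room for fingers; the floor lies at 14 mm.
- case_bed (a point): Centre of the bed, 24 mm above the case's underside, axes as the case's: top of two cross bars (x = +-22 mm) that carry the slides, long side along the case's x. Round-topped nubs (to 29 mm above the underside) locate the glass: end stops 80.5 mm apart; side nubs 31.5 mm apart at x = +-(27 to 35). Beside the middle 50 mm all is clear. Slides home: centre 4 mm above this point.
- cover_grip (a point): Centre of the finger grip on the cover: a dark blue bar, 60 (own x) x 14 mm (own y), 20 mm tall above the cover's top; the point lies half-way up. The cover is a shallow translucent blue cap, 112 x 64 mm, 90 g, white panel on top, a clip arm at each short end (128 mm over both); it starts standing on the clips' lower edges, 44 mm below the point. Fits either way round.
- cover_end_a (a point): Point on the lower edge of the cover's skirt (29 mm below the grip point) at its +x end, by clip_a. Fully home this edge sits on the case's rim, 20 mm above the case's underside (grip point at 49 mm). Until the clips snap over, the cover stands about 9 mm higher on their slanted lower ends.
- cover_end_b (a point): The same at the cover's -x end, by clip_b.
- clip_a (a joint): Spring hinge of the dark blue clip arm at the cover's +x end; rad, about -0.02 at rest, pushed outward by the rim to about 0.15, under 0.03 again once its hook is below the rim. The slanted lower ends guide the cover on from up to 3 mm off. Snapping both over takes 10 to 20 N in all, straight down at the middle; then the skirt meets the rim hard.
- clip_b (a joint): The same for the arm at the cover's -x end.
- dropper: Amber dropper bottle, 36 mm wide and 108 mm tall, a bystander; origin at the centre of its underside.
- label_roll: White roll of labels lying flat, 62 mm across, 26 mm high, a bystander; origin at the centre of its underside.
- timer: Red bench timer lying flat, 78 x 62 x 17 mm, a bystander; origin at the centre of its underside.
Mind the look-alikes: they are no part of the job. Of the things that look like the part that bears slides_mid, the larger one is meant.

How it is judged:
By the outcome, as a careful person would: the job done as asked, in the order asked, and still so for the second after the job is handed in, with the robot touching nothing.
It also fails if it takes over 48 s, if anything falls off the work surface, if the arm or the gripper's body presses on something with over 40 N, if the wrist force passes 120 N, or if a joint passes its speed limit or range.

## Working session

There is one attempt and no reset: what is moved stays moved. The work goes in short steps, Python scripts to look and compute and a tool call to move; the robot and the scene stay as the last step left them, time stands still between calls to the robot, and variables do not carry over. Pictures are saved under pics/ and viewed, at most 10 in all, crops included, and the job is handed in when it is done.

Besides the shell and the picture viewer there is one more tool, called after "Emit:" as name(argument=value, ...), one argument or row to a line, values as JSON. play_rows: Moves the arm, as the interface text tells. Its arguments: {"type":"object","properties":{"moves":{"type":"array","items":{"type":"array","items":{"type":"array","items":{"type":"number"}}}},"fingers":{"type":"number"}},"required":["moves"]}

```bash
mkdir -p pics; ls; cat > h.py <<'E'
import numpy as np, cv2
from rig import bot
def ray(p,c):
    d=np.array([(c[0]-p['cx'])/p['fx'],(c[1]-p['cy'])/p['fy'],1.]); R=np.array(p['R']);t=np.array(p['t'])
    return -R.T@t, R.T@d
def onz(p,c,z):
    o,d=ray(p,c); return o+d*(z-o[2])/d[2]
def proj(p,X):
    c=np.array(p['R'])@np.array(X)+np.array(p['t']); return np.array([p['fx']*c[0]/c[2]+p['cx'],p['fy']*c[1]/c[2]+p['cy']])
E
python3 - <<'E'
from h import *
s=bot.read_state(); print(s['time_s'],s['position'],s['opening'],s['force'])
ims=[]
for n in ['scene','side']:
    p=bot.capture(n); ims.append(p['image']); cv2.imwrite(f'pics/{n}1.png',p['image'])
    print(n,'cam at',np.round(ray(p,(0,0))[0],3))
    for q,z in [('slides_mid',.004),('case',0),('case_bed',.024),('cover_grip',.044),('cover_end_a',.015),('dropper',0),('label_roll',0),('timer',0)]:
        for r in bot.pinpoint(p,q)[:4]: print(q,np.round(r['centre']),round(r['confidence'],2),np.round(onz(p,r['centre'],z),3))
E
```

```text
pics
0.0 [ 0.26931501 -0.56322857  0.23559182] 0.9999807276429964 [-0.64134292  0.18410025 -0.48637805]
scene cam at [0.035 0.636 0.784]
slides_mid [245. 256.] 0.63 [0.582 0.314 0.004]
slides_mid [279. 276.] 0.62 [0.485 0.293 0.004]
slides_mid [372. 186.] 0.54 [ 0.534 -0.078  0.004]
case [339. 228.] 0.73 [0.495 0.093 0.   ]
case [394. 185.] 0.65 [ 0.499 -0.128  0.   ]
case_bed [337. 223.] 0.81 [0.495 0.102 0.024]
cover_grip [397. 186.] 0.75 [ 0.463 -0.088  0.044]
cover_end_a [413. 202.] 0.75 [ 0.416 -0.097  0.015]
cover_end_a [376. 186.] 0.64 [ 0.52  -0.076  0.015]
dropper [362. 156.] 0.75 [ 0.643 -0.164  0.   ]
label_roll [310. 188.] 0.88 [ 0.647  0.045 -0.   ]
label_roll [374. 186.] 0.18 [ 0.533 -0.086  0.   ]
timer [270. 211.] 0.71 [0.656 0.178 0.   ]
side cam at [ 0.463 -0.702  0.628]
slides_mid [331. 185.] 0.67 [0.576 0.296 0.004]
slides_mid [297. 188.] 0.47 [0.479 0.288 0.004]
case [320. 273.] 0.61 [ 0.52  -0.051  0.   ]
case [309. 230.] 0.57 [0.505 0.1   0.   ]
case_bed [367. 211.] 0.2 [0.653 0.138 0.024]
cover_grip [297. 273.] 0.64 [ 0.469 -0.093  0.044]
cover_grip [271. 288.] 0.32 [ 0.42  -0.133  0.044]
cover_end_a [271. 286.] 0.64 [ 0.417 -0.099  0.015]
cover_end_a [321. 275.] 0.58 [ 0.52  -0.071  0.015]
label_roll [375. 247.] 0.83 [0.655 0.028 0.   ]
timer [365. 208.] 0.88 [0.657 0.183 0.   ]
```

View pics/scene1.png

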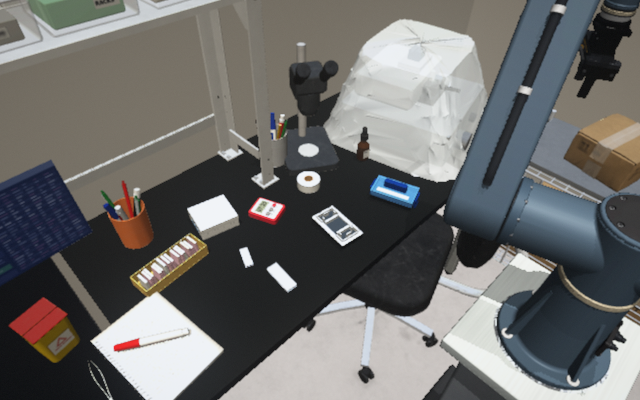

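View pics/side1.png

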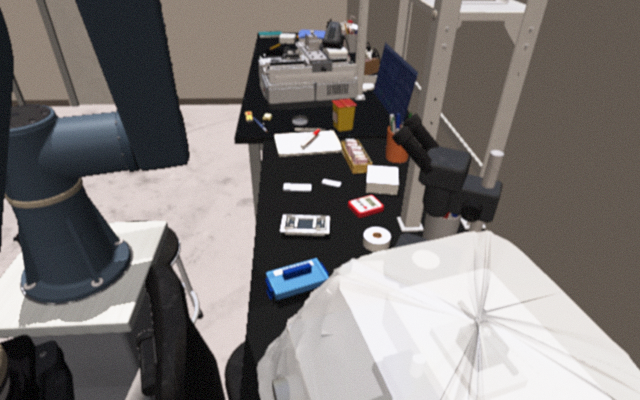

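Two white slide-like things show in the scene: one at (279,276), which looks larger, and one at (245,256), which looks smaller. The case is at (337,225), the cover at (396,188), the roll at (308,182), the timer at (267,210) and the dropper at (363,150). A bagged instrument stands to the right of the cover. I'll check the choice of slides in a close crop, with sizes and headings.

```bash
python3 - <<'E'
from h import *
p=bot.capture('scene')
cv2.imwrite('pics/crop1.png',cv2.resize(p['image'][160:310,220:440],None,fx=3.6,fy=3.6,interpolation=cv2.INTER_CUBIC))
for q,z in [('slides_mid',.008),('case',.02),('cover_grip',.034)]:
    for r in bot.silhouettes(p,q)[:4]:
        m=r['pixels']; v,u=np.nonzero(m)
        X=np.array([onz(p,(a,b),z)[:2] for a,b in zip(u,v)]).astype(np.float32)
        (c,wh,an)=cv2.minAreaRect(X); b=cv2.boxPoints((c,wh,an)); e=max([b[1]-b[0],b[2]-b[1]],key=np.linalg.norm)
        print(q,round(r['confidence'],2),np.round(r['centre']),len(u),'c',np.round(c,3),'wh',np.round(wh,3),'long dir',round(np.degrees(np.arctan2(e[1],e[0]))%180,1))
for c in [(335,150),(385,170),(430,180),(400,25),(490,100)]:
    print(c,[np.round(onz(p,c,z),2)[:2].tolist() for z in (0,.1,.2,.3)])
p=bot.capture('side')
for c in [(265,350),(260,390),(330,268),(340,262),(480,230)]:
    print('side',c,[np.round(onz(p,c,z),2)[:2].tolist() for z in (0,.1,.2,.3)])
E
```

```text
slides_mid 0.85 [282. 279.] 463 c [0.476 0.294] wh [0.034 0.084] long dir 173.1
slides_mid 0.73 [245. 253.] 156 c [0.573 0.315] wh [0.019 0.057] long dir 158.7
case 0.82 [339. 225.] 983 c [0.49  0.103] wh [0.068 0.118] long dir 172.1
cover_grip 0.7 [395. 192.] 1038 c [ 0.464 -0.079] wh [0.126 0.086] long dir 24.0
cover_grip 0.65 [363. 149.] 327 c [ 0.651 -0.171] wh [0.034 0.159] long dir 130.7
(335, 150) [[0.72, -0.12], [0.63, -0.03], [0.54, 0.07], [0.46, 0.17]]
(385, 170) [[0.56, -0.16], [0.49, -0.06], [0.42, 0.04], [0.36, 0.14]]
(430, 180) [[0.44, -0.22], [0.39, -0.11], [0.34, -0.0], [0.29, 0.11]]
(400, 25) [[1.15, -0.99], [1.01, -0.79], [0.86, -0.58], [0.72, -0.37]]
(490, 100) [[0.54, -0.72], [0.48, -0.55], [0.41, -0.37], [0.35, -0.2]]
side (265, 350) [[0.41, -0.24], [0.42, -0.31], [0.43, -0.39], [0.43, -0.46]]
side (260, 390) [[0.4, -0.31], [0.41, -0.38], [0.42, -0.44], [0.43, -0.5]]
side (330, 268) [[0.54, -0.04], [0.53, -0.14], [0.52, -0.25], [0.5, -0.35]]
side (340, 262) [[0.57, -0.02], [0.55, -0.13], [0.53, -0.24], [0.52, -0.35]]
side (480, 230) [[0.93, 0.08], [0.85, -0.05], [0.78, -0.17], [0.7, -0.29]]
```

View pics/crop1.png

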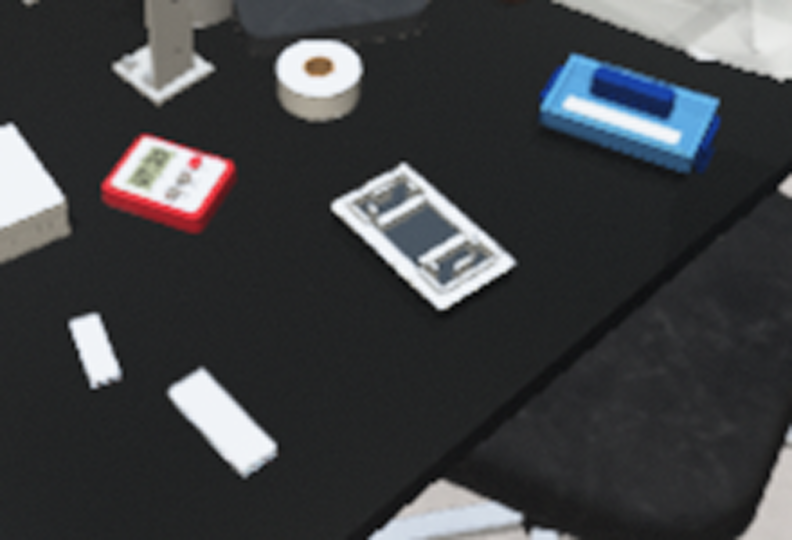

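The crop confirms the choice. The piece at (279,276), about 84x34 mm, is the full-size stack. The one at (245,256), about 57x19 mm, is the look-alike. Next I'll work out the route.

```bash
cat >> h.py <<'E'
from scipy.spatial.transform import Rotation as Ro
def goal(yaw):  # tool down, tool y along world direction yaw (deg)
    a=np.radians(yaw); y=np.array([np.cos(a),np.sin(a),0]); z=np.array([0,0,-1.]); return np.c_[np.cross(y,z),y,z]
def delta(pos,yaw=None,s=None):
    "tool-frame shift mm and rotvec to reach pos / yaw, nearest half turn"
    s=s or bot.read_state(); R=np.array(s['tcp_rot']); d=R.T@(np.array(pos)-np.array(s['position']))*1000; r=None
    if yaw is not None: r=min([Ro.from_matrix(R.T@goal(yaw+k)).as_rotvec() for k in(0,180)],key=np.linalg.norm)
    return np.round(d,1), r if r is None else np.round(r,4)
E
python3 - <<'E'
from h import *
s=bot.read_state(); print(np.round(s['tcp_rot'],4), s['joint_positions'])
for w in [(.31,-.27,.30),(.45,0,.26),(.47,.29,.2)]: print(w,delta(w,83))
E
```

```text
[[ 0.9023  0.4312 -0.    ]
 [ 0.4312 -0.9023  0.    ]
 [ 0.     -0.     -1.    ]] [-7.46840877e+01  3.02249169e+01  8.20882075e+01 -9.23698422e-06
  6.76897009e+01 -1.02258928e+01]
(0.31, -0.27, 0.3) (array([ 163.2, -247.7,  -63.5]), array([-0.   ,  0.   ,  0.568]))
(0.45, 0, 0.26) (array([ 406. , -430.9,  -23.4]), array([-0.   ,  0.   ,  0.568]))
(0.47, 0.29, 0.2) (array([ 549.1, -684. ,   36.6]), array([-0.   ,  0.   ,  0.568]))
```

Emit:
play_rows(
  moves=[
    [[26,-40,-10,0,0,0],[26,-40,-10,0,0,0],[26,-40,-10,0,0,0],[26,-40,-10,0,0,0],[26,-40,-10,0,0,0]],
  ],
  fingers=1,
)

```text
time_s: 1.65
position: [0.3005, -0.3255, 0.2869]
tcp_rot: [[0.903, 0.431, 0.0], [0.431, -0.903, -0.0], [0.0, 0.0, -1.0]]
force: [0.7, -0.1, 0.3]
opening: 0.998
grasp_force: 0.0
```

Emit:
play_rows(
  moves=[
    [[30,-36,-8,0,0,0],[38,-28,5,0,0,0],[38,-28,5,0,0,0],[38,-28,5,0,0,0],[38,-28,5,0,0,0]],
  ],
)

```text
time_s: 2.15
position: [0.4017, -0.1138, 0.2749]
tcp_rot: [[0.902, 0.431, 0.001], [0.431, -0.902, -0.001], [0.001, 0.001, -1.0]]
force: [-0.0, 0.4, -0.2]
opening: 0.996
grasp_force: 0.0
```

Emit:
play_rows(
  moves=[
    [[38,-28,5,0,0,0],[38,-28,5,0,0,0],[25,-41,8,0,0,0],[25,-41,8,0,0,0],[25,-41,8,0,0,0]],
  ],
)

```text
time_s: 2.65
position: [0.4602, 0.1132, 0.2405]
tcp_rot: [[0.902, 0.431, 0.001], [0.431, -0.902, -0.0], [0.001, 0.0, -1.0]]
force: [-0.3, 0.3, -0.1]
opening: 0.998
grasp_force: 0.0
```

```bash
python3 - <<'E'
from h import *
s=bot.read_state(); print(s['time_s'],s['position'],s['joint_positions'])
print(delta((.47,.29,.2),-97))
E
```

```text
2.65 [0.46024817 0.11322828 0.24046475] [ 2.80170977e-01  1.83005287e+01  1.02904786e+02 -5.43583850e-03
  5.87451071e+01  6.47400334e+01]
(array([  85. , -155.3,   40.5]), array([ 2.00e-04, -9.00e-04,  5.68e-01]))
```

Emit:
play_rows(
  moves=[
    [[22,-40,8,0,0,0],[22,-40,8,0,0,0],[22,-40,8,0,0,0],[15,-28,12,0,0,0.14],[0,0,0,0,0,0.14]],
  ],
)

```text
time_s: 3.15
position: [0.4686, 0.2835, 0.2032]
tcp_rot: [[0.986, 0.164, -0.001], [0.164, -0.986, 0.001], [-0.001, -0.001, -1.0]]
force: [-0.2, 0.4, 0.1]
opening: 0.998
grasp_force: 0.0
```

Emit:
play_rows(
  moves=[
    [[0,0,0,0,0,0.14],[0,0,0,0,0,0.14],[0,0,0,0,0,0]],
  ],
)

```text
time_s: 3.45
position: [0.4693, 0.2799, 0.2045]
tcp_rot: [[0.994, -0.113, 0.0], [-0.113, -0.994, 0.0], [0.0, -0.0, -1.0]]
force: [0.0, 0.4, 0.2]
opening: 1.0
grasp_force: 0.0
```

```bash
cat >> h.py <<'E'
def slab(p,q,z,minpx=300):
    out=[]
    for r in bot.silhouettes(p,q)[:4]:
        v,u=np.nonzero(r['pixels'])
        if len(u)<minpx: continue
        X=np.array([onz(p,(a,b),z)[:2] for a,b in zip(u,v)])*1000
        c,wh,an=cv2.minAreaRect(X.astype(np.float32)); b=cv2.boxPoints((c,wh,an)); e=max([b[1]-b[0],b[2]-b[1]],key=np.linalg.norm)
        print(q,round(r['confidence'],2),np.round(r['centre']),len(u),'c',np.round(c,1),'wh',np.round(wh,1),'long',round(np.degrees(np.arctan2(e[1],e[0]))%180,2))
def pts(p,qs):
    for q,z in qs:
        for r in bot.pinpoint(p,q)[:3]: print(q,np.round(r['centre'],1),round(r['confidence'],2),np.round(onz(p,r['centre'],z)*1000,1))
E
python3 - <<'E'
from h import *
s=bot.read_state(); print(s['time_s'],s['position'])
p=bot.capture('wrist'); print('cam',np.round(ray(p,(0,0))[0],3))
cv2.imwrite('pics/w1.png',p['image'])
slab(p,'slides_mid',.008); pts(p,[('slides_mid',.004)])
E
```

```text
3.45 [0.46928529 0.27992176 0.20452591]
cam [0.541 0.27  0.352]
slides_mid 0.63 [304. 168.] 1792 c [478.4 290. ] wh [26.7 76. ] long 175.33
slides_mid 0.56 [270.  76.] 1139 c [575.  310.5] wh [19.6 53.5] long 159.56
slides_mid [270.2  76.8] 0.66 [575.6 313.8   4. ]
slides_mid [304.8 172.7] 0.64 [477.2 292.    4. ]
```

View pics/w1.png

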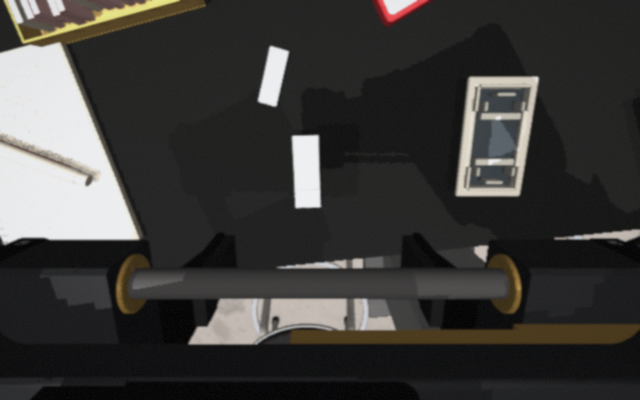

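The wrist view shows the full-size stack at (305,170), the small look-alike at (272,76) and the case at (497,137). The stack's centre is about (478,291), with its long side at 175.3°.

```bash
python3 - <<'E'
from h import *
print(delta((.478,.291,.07),-94.7))
E
```

```text
(array([  7.2, -12.2, 134.7]), array([-0.0001, -0.0002, -0.0298]))
```

Emit:
play_rows(
  moves=[
    [[7,-12,45,0,0,-0.03],[0,0,45,0,0,0],[0,0,45,0,0,0],[0,0,0,0,0,0]],
  ],
)

```text
time_s: 4.0
position: [0.473, 0.2888, 0.0635]
tcp_rot: [[0.996, -0.083, -0.014], [-0.083, -0.997, -0.005], [-0.014, 0.006, -1.0]]
force: [-0.1, 0.1, -0.8]
opening: 1.001
grasp_force: 0.0
```

```bash
python3 - <<'E'
from h import *
s=bot.read_state(); print(s['time_s'],s['position'])
p=bot.capture('wrist'); print('cam',np.round(ray(p,(0,0))[0],3))
slab(p,'slides_mid',.008); pts(p,[('slides_mid',.004)]); slab(p,'case',.02); 
cv2.imwrite('pics/w2.png',p['image'])
print(delta((.478,.291,.016),-94.7))
E
```

```text
4.0 [0.47296805 0.28883527 0.06345311]
cam [0.547 0.282 0.21 ]
slides_mid 0.7 [260.  53.] 3318 c [575.1 310.6] wh [18.6 53.1] long 158.36
slides_mid 0.59 [312. 209.] 4729 c [479.7 290.1] wh [27.3 74.5] long 174.62
slides_mid [258.3  53.5] 0.73 [576.8 312.7   4. ]
slides_mid [313.8 213.3] 0.7 [478.9 289.6   4. ]
case 0.66 [605. 169.] 10989 c [496.5 124.3] wh [112.3  49.1] long 10.41
(array([-1.7,  0.7, 56. ]), array([-0.0021, -0.0045, -0.0017]))
```

View pics/w2.png

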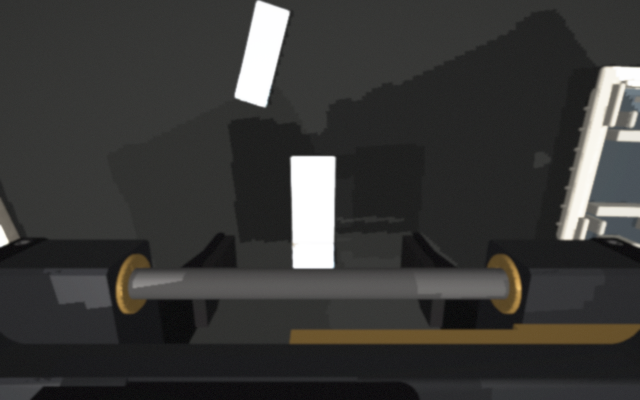

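Emit:
play_rows(
  moves=[
    [[-1,1,25,0,0,0],[0,0,20,0,0,0],[0,0,10,0,0,0],[0,0,0,0,0,0],[0,0,0,0,0,0]],
  ],
)

```text
time_s: 4.7
position: [0.4777, 0.2904, 0.0162]
tcp_rot: [[0.996, -0.084, 0.003], [-0.084, -0.996, 0.001], [0.003, -0.001, -1.0]]
force: [-0.5, -0.7, 0.1]
opening: 0.999
grasp_force: 0.0
```

```bash
python3 - <<'E'
from h import *
s=bot.read_state(); print(s['time_s'],s['position'],s['force'])
print(delta((.478,.291,.0155),-94.7))
E
```

```text
4.7 [0.47773203 0.29037896 0.01623948] [-0.46794803 -0.6591906   0.13283685]
(array([ 0.2, -0.6,  0.7]), array([-0.0013, -0.0029, -0.002 ]))
```

Emit:
play_rows(
  moves=[
    [[0,0,0,0,0,0],[0,0,0,0,0,0],[0,0,0,0,0,0],[0,0,0,0,0,0],[0,0,0,0,0,0]],
  ],
  fingers=-1,
)

```text
time_s: 5.2
position: [0.4766, 0.2899, 0.0146]
tcp_rot: [[0.996, -0.084, 0.0], [-0.084, -0.996, 0.0], [0.0, -0.0, -1.0]]
force: [0.0, -0.2, 0.5]
opening: 0.627
grasp_force: 0.0
```

Emit:
play_rows(
  moves=[
    [[0,0,0,0,0,0],[0,0,-5,0,0,0],[0,0,-15,0,0,0],[0,0,-40,0,0,0],[0,0,-40,0,0,0]],
  ],
)

```text
time_s: 5.7
position: [0.476, 0.2897, 0.1159]
tcp_rot: [[0.996, -0.084, -0.002], [-0.084, -0.996, -0.001], [-0.001, 0.001, -1.0]]
force: [-0.3, -0.1, -0.2]
opening: 0.17
grasp_force: 0.0
```

```bash
python3 - <<'E'
from h import *
s=bot.read_state(); print(s['time_s'],s['position'],s['opening'],s['grasp_force'],s['force'])
print(delta((.492,.102,.20),-98))
E
```

```text
5.7 [0.4759771  0.28968746 0.11589852] 0.1703395348288482 0.0 [-0.27125968 -0.08310938 -0.20245018]
(array([ 31.6, 185.7, -84. ]), array([0.0007, 0.0015, 0.0554]))
```

I lifted before the fingers had closed, because they need about 0.7 s. I'll open, go back down, check the position on the way, and wait longer this time.

Emit:
play_rows(
  moves=[
    [[0,0,0,0,0,0],[0,0,0,0,0,0],[0,0,0,0,0,0],[0,0,0,0,0,0],[0,0,0,0,0,0]],
  ],
  fingers=0.5,
)

```text
time_s: 6.2
position: [0.4757, 0.2896, 0.1134]
tcp_rot: [[0.996, -0.084, -0.002], [-0.084, -0.996, -0.001], [-0.002, 0.001, -1.0]]
force: [-0.6, -0.0, 0.1]
opening: 0.544
grasp_force: 0.0
```

```bash
python3 - <<'E'
from h import *
p=bot.capture('wrist')
slab(p,'slides_mid',.008); pts(p,[('slides_mid',.004)])
cv2.imwrite('pics/w3.png',p['image'])
s=bot.read_state(); print(s['time_s'],s['position'],s['opening'])
print(delta((.478,.290,.0155),-94.7))
E
```

```text
slides_mid 0.85 [273.  67.] 1991 c [575.3 310.5] wh [18.2 52.3] long 158.63
slides_mid 0.8 [316. 195.] 3091 c [479. 290.] wh [26.7 75.5] long 175.16
slides_mid [314.1 200.4] 0.67 [477.1 291.4   4. ]
slides_mid [274.1  73.3] 0.64 [574.2 311.8   4. ]
6.35 [0.47621473 0.28977034 0.11381981] 0.6750466657986456
(array([ 1.9, -0.4, 98.3]), array([ 0.0006,  0.0013, -0.0023]))
```

Emit:
play_rows(
  moves=[
    [[2,0,40,0,0,0],[0,0,35,0,0,0],[0,0,15,0,0,0],[0,0,7,0,0,0],[0,0,0,0,0,0]],
  ],
)

```text
time_s: 6.85
position: [0.4784, 0.2897, 0.017]
tcp_rot: [[0.996, -0.084, -0.001], [-0.084, -0.996, -0.0], [-0.001, 0.0, -1.0]]
force: [-0.4, 0.1, 0.0]
opening: 0.747
grasp_force: 0.0
```

Emit:
play_rows(
  moves=[
    [[0,0,0,0,0,0],[0,0,0,0,0,0],[0,0,0,0,0,0],[0,0,0,0,0,0],[0,0,0,0,0,0]],
  ],
  fingers=-1,
)

```text
time_s: 7.35
position: [0.4788, 0.2899, 0.0181]
tcp_rot: [[0.996, -0.084, 0.001], [-0.084, -0.996, 0.0], [0.001, -0.0, -1.0]]
force: [-0.5, -0.3, -0.4]
opening: 0.38
grasp_force: 0.0
```

Emit:
play_rows(
  moves=[
    [[0,0,0,0,0,0],[0,0,0,0,0,0],[0,0,0,0,0,0]],
  ],
)

```text
time_s: 7.65
position: [0.4787, 0.2898, 0.0178]
tcp_rot: [[0.996, -0.084, 0.0], [-0.084, -0.996, 0.0], [0.0, -0.0, -1.0]]
force: [-0.6, 0.3, 2.4]
opening: 0.288
grasp_force: 30.0
```

Emit:
play_rows(
  moves=[
    [[0,0,-10,0,0,0],[0,0,-40,0,0,0],[0,0,-45,0,0,0],[0,0,-45,0,0,0],[0,0,0,0,0,0]],
  ],
)

```text
time_s: 8.15
position: [0.4825, 0.2913, 0.1641]
tcp_rot: [[0.996, -0.084, 0.013], [-0.084, -0.996, 0.005], [0.012, -0.006, -1.0]]
force: [0.2, 0.4, -0.3]
opening: 0.293
grasp_force: 30.0
```

```bash
python3 - <<'E'
from h import *
p=bot.capture('wrist'); slab(p,'case',.02); pts(p,[('case_bed',.024),('case',0)])
p=bot.capture('scene'); slab(p,'case',.02); pts(p,[('case_bed',.024),('case',0)]); slab(p,'slides_mid',.15,100)
s=bot.read_state(); print(s['time_s'],s['position'],s['opening'],s['grasp_force'])
print(delta((.492,.102,.15),-98))
E
```

```text
case 0.72 [530. 162.] 9872 c [492.8 102.4] wh [ 66.9 114.8] long 173.74
case_bed [539.8 164.1] 0.9 [493.7  97.8  24. ]
case [519.7 163.8] 0.65 [490.6 101.1   0. ]
case 0.96 [340. 226.] 1015 c [492.4 104. ] wh [ 68.7 117.4] long 173.97
case_bed [337. 225.] 0.84 [489.6 106.3  24. ]
case [340.2 229.5] 0.7 [488.2  94.7   0. ]
slides_mid 0.56 [284. 241.] 277 c [461.  295.1] wh [28.3 57.9] long 174.51
slides_mid 0.45 [244. 256.] 143 c [474.6 374.1] wh [14.9 43.2] long 158.65
8.6 [0.47784119 0.28944104 0.15619296] 0.2891669490374312 29.999927580356598
(array([ 29.9, 185.6,   6.3]), array([0.0013, 0.0026, 0.0553]))
```

Emit:
play_rows(
  moves=[
    [[8,46,0,0,0,0.023],[7,47,0,0,0,0],[7,47,10,0,0,0],[4,45,20,0,0,0],[0,0,0,0,0,0]],
  ],
)

```text
time_s: 9.1
position: [0.4842, 0.0985, 0.1252]
tcp_rot: [[0.994, -0.114, -0.006], [-0.114, -0.994, -0.001], [-0.006, 0.002, -1.0]]
force: [-1.1, 0.5, -0.4]
opening: 0.287
grasp_force: 30.0
```

Emit:
play_rows(
  moves=[
    [[0,0,10,0,0,0],[0,0,0,0,0,0]],
  ],
)

```text
time_s: 9.3
position: [0.4849, 0.1037, 0.1163]
tcp_rot: [[0.994, -0.107, -0.002], [-0.107, -0.994, 0.0], [-0.003, -0.0, -1.0]]
force: [-0.7, -0.4, -0.6]
opening: 0.29
grasp_force: 30.0
```

```bash
python3 - <<'E'
from h import *
s=bot.read_state(); print(s['time_s'],s['position'],s['opening'],s['grasp_force'])
for k in range(2):
    p=bot.capture('wrist'); slab(p,'case',.02); pts(p,[('case_bed',.024),('case',0)]); slab(p,'slides_mid',s['position'][2]-.01); pts(p,[('slides_mid',s['position'][2]-.014)])
s=bot.read_state(); print(s['time_s'],s['position'])
print(delta((.4925,.1025,.07),-96.2))
cv2.imwrite('pics/w4.png',p['image'])
E
```

```text
9.3 [0.48493844 0.10374303 0.11632061] 0.28975903941664466 29.99998390674591
case 0.76 [320. 159.] 7383 c [506.1  98.9] wh [65.2 87.8] long 173.73
case [319.3 190.2] 0.9 [492.5 100.8   0. ]
slides_mid 0.89 [320. 234.] 5438 c [485.2 102.1] wh [26.6 76.3] long 173.44
slides_mid 0.82 [ 30. 110.] 2039 c [568.4 224.8] wh [12.9 32. ] long 158.37
slides_mid 0.73 [568. 185.] 14167 c [504.1 -24.9] wh [81.8 49.2] long 19.24
slides_mid [ 29.8 111. ] 0.93 [569.8 228.4 102.3]
slides_mid [319.  252.9] 0.76 [484.1 102.1 102.3]
case 0.79 [320. 160.] 7071 c [506.2  98.9] wh [65.2 87.1] long 173.68
case [321.2 192.3] 0.63 [491.5  99.8   0. ]
slides_mid 0.81 [ 31. 114.] 1962 c [568.4 225.7] wh [13.  32.2] long 158.88
slides_mid 0.8 [320. 234.] 5378 c [485.5 102.5] wh [26.9 76.9] long 173.51
slides_mid [316.9 250.7] 0.7 [485.7 103.5 102.3]
9.9 [0.48571626 0.10324733 0.11770388]
(array([ 6.8,  0. , 47.7]), array([-0.    , -0.0003,  0.0013]))
```

View pics/w4.png

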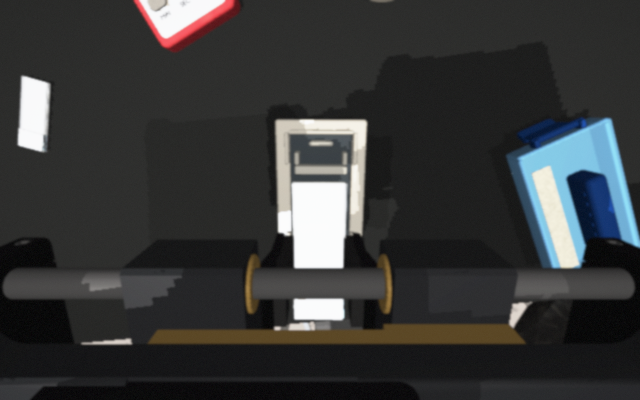

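The wrist view shows the held slides at (319,250), lined up over the case, whose far end is at (321,125). The cover is at the right, near (575,190). I'll descend partway and look again.

```bash
python3 - <<'E'
from h import *
print(delta((.4922,.1014,.06),-96.25))
E
```

```text
(array([ 6.6,  1.1, 57.7]), array([-0.    , -0.0003,  0.0022]))
```

Emit:
play_rows(
  moves=[
    [[6.5,1,10,0,0,0],[0,0,23,0,0,0],[0,0,20,0,0,0],[0,0,4,0,0,0],[0,0,0,0,0,0]],
  ],
)

```text
time_s: 10.4
position: [0.4917, 0.1013, 0.0596]
tcp_rot: [[0.994, -0.107, -0.002], [-0.107, -0.994, 0.0], [-0.002, 0.0, -1.0]]
force: [-0.8, 0.7, -0.7]
opening: 0.288
grasp_force: 30.0
```

```bash
python3 - <<'E'
from h import *
for k in range(2):
    p=bot.capture('wrist'); s=bot.read_state(); slab(p,'case',.02); slab(p,'slides_mid',s['position'][2]-.01,3000); pts(p,[('case',0)])
print(s['time_s'],s['position'],s['force'],s['moment'])
cv2.imwrite('pics/w5.png',cv2.resize(p['image'][60:340,200:440],None,fx=2.1,fy=2.1,interpolation=cv2.INTER_CUBIC))
E
```

```text
case 0.73 [313. 173.] 9155 c [493.2 100.2] wh [ 66.  114.8] long 173.2
case 0.27 [317. 231.] 5515 c [477.9 101. ] wh [31.7 91. ] long 173.44
slides_mid 0.69 [318. 232.] 5536 c [492.4  99.8] wh [27. 76.] long 173.44
case 0.86 [312. 174.] 8795 c [493.4 100.4] wh [ 66.1 114.6] long 173.87
slides_mid 0.91 [320. 232.] 5646 c [492.8  99.6] wh [27.4 76.9] long 173.87
10.65 [0.49268137 0.10141165 0.06133834] [ 0.22753479 -0.18689378  0.07050444] [0.05405879 0.05710171 0.03676024]
```

View pics/w5.png

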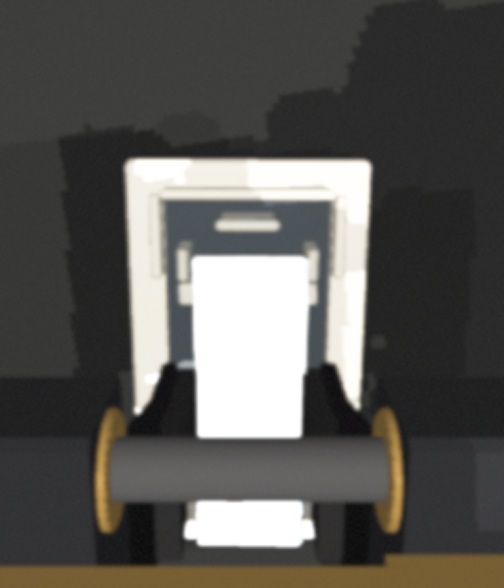

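The slides sit centred between the side nubs (crop columns 192 and 308, slides 193 to 307). Lowering gently.

Emit:
play_rows(
  moves=[
    [[0.6,-0.5,4,0,0,0],[0,0,5,0,0,0],[0,0,4,0,0,0],[0,0,2.5,0,0,0],[0,0,0,0,0,0]],
  ],
)

```text
time_s: 11.3
position: [0.4922, 0.1019, 0.0444]
tcp_rot: [[0.994, -0.107, -0.001], [-0.107, -0.994, 0.0], [-0.001, 0.0, -1.0]]
force: [0.4, -0.2, -0.9]
opening: 0.292
grasp_force: 30.0
```

Emit:
play_rows(
  moves=[
    [[0,0,1,0,0,0],[0,0,1,0,0,0],[0,0,0,0,0,0]],
  ],
)

```text
time_s: 11.6
position: [0.4927, 0.1019, 0.043]
tcp_rot: [[0.994, -0.107, 0.0], [-0.107, -0.994, 0.0], [0.0, -0.0, -1.0]]
force: [-0.2, -0.2, -0.2]
opening: 0.289
grasp_force: 30.0
```

Emit:
play_rows(
  moves=[
    [[0,0,0.7,0,0,0],[0,0,0.7,0,0,0],[0,0,0,0,0,0]],
  ],
)

```text
time_s: 11.9
position: [0.4927, 0.1019, 0.0418]
tcp_rot: [[0.994, -0.107, 0.0], [-0.107, -0.994, 0.0], [0.0, -0.0, -1.0]]
force: [-0.5, 0.1, 1.5]
opening: 0.29
grasp_force: 30.0
```

Emit:
play_rows(
  moves=[
    [[0,0,0.4,0,0,0],[0,0,0,0,0,0]],
  ],
)

```text
time_s: 12.1
position: [0.4928, 0.1019, 0.0417]
tcp_rot: [[0.994, -0.107, 0.0], [-0.107, -0.994, -0.0], [0.0, -0.0, -1.0]]
force: [-1.0, -0.3, 4.7]
opening: 0.288
grasp_force: 30.0
```

Emit:
play_rows(
  moves=[
    [[0,0,0,0,0,0],[0,0,0,0,0,0],[0,0,0,0,0,0],[0,0,0,0,0,0]],
  ],
  fingers=0.1,
)

```text
time_s: 12.5
position: [0.4926, 0.1018, 0.0411]
tcp_rot: [[0.994, -0.107, -0.0], [-0.107, -0.994, 0.0], [-0.0, -0.0, -1.0]]
force: [-1.0, -0.4, 0.2]
opening: 0.522
grasp_force: 0.0
```

Emit:
play_rows(
  moves=[
    [[0,0,-5,0,0,0],[0,0,-25,0,0,0],[0,0,-45,0,0,0],[0,0,-45,0,0,0],[0,0,0,0,0,0]],
  ],
)

```text
time_s: 13.0
position: [0.4966, 0.102, 0.1668]
tcp_rot: [[0.994, -0.107, 0.013], [-0.107, -0.994, -0.0], [0.013, -0.001, -1.0]]
force: [0.6, 0.3, 0.5]
opening: 0.551
grasp_force: 0.0
```

```bash
python3 - <<'E'
from h import *
p=bot.capture('wrist'); s=bot.read_state(); slab(p,'case',.0225); slab(p,'slides_mid',.032,1000); slab(p,'cover_grip',.034); pts(p,[('cover_grip',.044),('cover_end_a',.015)])
print(s['time_s'],s['position'],s['opening'])
cv2.imwrite('pics/w6.png',cv2.resize(p['image'][60:340],None,fx=1.25,fy=1.25,interpolation=cv2.INTER_CUBIC))
p=bot.capture('scene'); slab(p,'cover_grip',.034)
E
```

```text
case 0.71 [305. 191.] 6641 c [492.7 100.7] wh [ 67.2 116.2] long 173.88
case 0.55 [534. 191.] 9914 c [470.2 -90.4] wh [137.2  72.9] long 19.54
slides_mid 0.84 [ 81. 130.] 1299 c [574.8 290.3] wh [18.9 48.5] long 158.51
slides_mid 0.67 [319. 197.] 2614 c [492.6 100.1] wh [28.4 76. ] long 173.88
slides_mid 0.61 [202.  31.] 5209 c [643.  175.6] wh [65.7 57.4] long 22.93
cover_grip 0.85 [532. 189.] 9918 c [473.7 -82.8] wh [131.1  70.7] long 19.31
cover_grip 0.52 [612.  10.] 856 c [ 618.1 -135.1] wh [41.5 12.2] long 83.85
cover_grip [546.7 205.7] 0.62 [470.8 -89.7  44. ]
cover_end_a [506.1 150.6] 0.66 [516.1 -69.9  15. ]
cover_end_a [540.4 248.7] 0.65 [ 417.5 -106.1   15. ]
13.05 [0.49487232 0.10190843 0.16440807] 0.5485334987617468
cover_grip 0.73 [395. 193.] 1024 c [462.  -79.7] wh [129.4  83.4] long 17.87
cover_grip 0.42 [267. 211.] 658 c [632.9 201.9] wh [81.  68.6] long 22.55
```

View pics/w6.png

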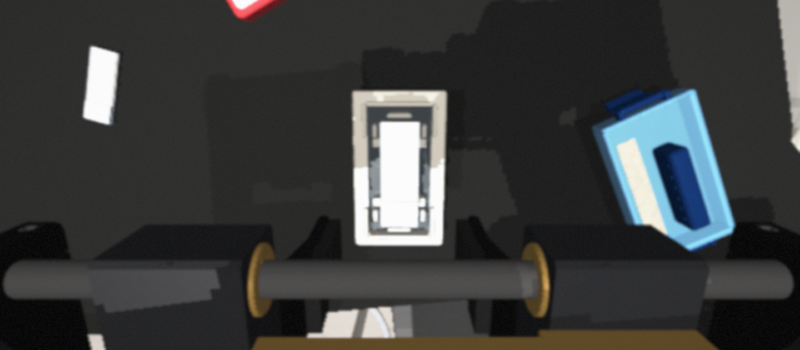

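The slides lie home in the bed (crop (400,175)). The cover's grip is at (682,188) in the crop, which puts it at about (469,-89), heading 19.5°. The bag's edge is at the upper right. Moving above the cover.

Emit:
play_rows(
  moves=[
    [[-1,48,0,0,0,0],[-1,48,0,0,0,0],[-1,48,0,0,0,0],[-1,48,0,0,0,-0.149],[0,0,0,0,0,-0.149]],
  ],
)

```text
time_s: 13.9
position: [0.4694, -0.0879, 0.1606]
tcp_rot: [[0.985, 0.172, 0.0], [0.172, -0.985, -0.001], [0.0, 0.001, -1.0]]
force: [-0.1, 0.7, 0.2]
opening: 0.547
grasp_force: 0.0
```

Emit:
play_rows(
  moves=[
    [[0,0,0,0,0,-0.149],[0,0,15,0,0,0],[0,0,0,0,0,0]],
  ],
)

```text
time_s: 14.2
position: [0.4677, -0.0827, 0.1444]
tcp_rot: [[0.949, 0.316, -0.005], [0.316, -0.949, 0.002], [-0.004, -0.003, -1.0]]
force: [-0.8, 0.8, -0.0]
opening: 0.55
grasp_force: 0.0
```

```bash
python3 - <<'E'
from h import *
p=bot.capture('wrist'); s=bot.read_state(); slab(p,'cover_grip',.034); pts(p,[('cover_grip',.044),('cover_end_a',.015)])
# dark blue bar by colour
hsv=cv2.cvtColor(p['image'],cv2.COLOR_BGR2HSV); m=cv2.inRange(hsv,(108,150,20),(130,255,170))
n,l,st,ce=cv2.connectedComponentsWithStats(m)
for i in range(1,n):
    if st[i,4]>150:
        v,u=np.nonzero(l==i); X=np.array([onz(p,(a,b),.048)[:2] for a,b in zip(u,v)])*1000
        print('blue',st[i].tolist(),cv2.minAreaRect(X.astype(np.float32)))
print(s['time_s'],s['position'],s['joint_positions'][5])
print(delta((.469,-.089,.1),-70.5))
cv2.imwrite('pics/w7.png',p['image'])
E
```

```text
cover_grip 0.89 [324. 194.] 11217 c [471.6 -88. ] wh [121.5  63.4] long 19.47
cover_grip [328.  200.8] 0.94 [472.9 -89.6  44. ]
cover_end_a [323.1 133.3] 0.94 [518.1 -70.7  15. ]
cover_end_a [329.3 253. ] 0.55 [ 419.5 -109.8   15. ]
blue [301, 120, 48, 12, 285] ((525.9424438476562, -68.61016845703125), (7.348080635070801, 33.584835052490234), 19.754199981689453)
blue [317, 168, 17, 77, 1189] ((468.37408447265625, -88.6020278930664), (60.4522819519043, 12.121188163757324), 19.089784622192383)
14.25 [ 0.46809525 -0.08267424  0.1450608 ] 48.05559681296511
(array([-2.2,  5.8, 46.3]), array([-0.0002,  0.0001, -0.0181]))
```

View pics/w7.png

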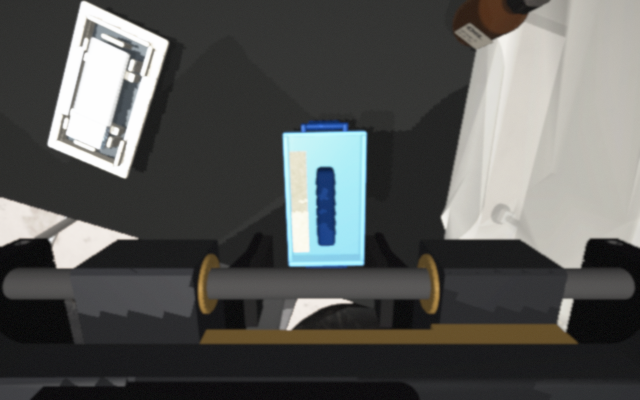

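The cover's bar is at (325,205). The bag's nearest base corner is at (442,222), about 107 mm to the side and leaning away, so the gripper body clears it. I'll descend in steps and watch the force.

Emit:
play_rows(
  moves=[
    [[-1,6,10,0,0,-0.016],[0,0,30,0,0,0],[0,0,20,0,0,0],[0,0,10,0,0,0],[0,0,0,0,0,0]],
  ],
)

```text
time_s: 14.9
position: [0.4694, -0.0889, 0.075]
tcp_rot: [[0.943, 0.332, -0.003], [0.332, -0.943, 0.001], [-0.002, -0.002, -1.0]]
force: [-0.3, 0.7, -0.3]
opening: 0.548
grasp_force: 0.0
```

```bash
python3 - <<'E'
from h import *
p=bot.capture('wrist'); s=bot.read_state(); slab(p,'cover_grip',.034); pts(p,[('cover_grip',.044)])
hsv=cv2.cvtColor(p['image'],cv2.COLOR_BGR2HSV); m=cv2.inRange(hsv,(108,150,20),(130,255,170))
n,l,st,ce=cv2.connectedComponentsWithStats(m)
for i in range(1,n):
    if st[i,4]>400:
        v,u=np.nonzero(l==i); X=np.array([onz(p,(a,b),.050)[:2] for a,b in zip(u,v)])*1000
        print('blue',st[i].tolist(),cv2.minAreaRect(X.astype(np.float32)))
print(s['time_s'],s['position'],s['force'],delta((.4695,-.0892,.05),-70.5))
E
```

```text
cover_grip 0.74 [318. 200.] 16072 c [470.9 -88.2] wh [123.5  63.3] long 19.49
cover_grip [315.8 234. ] 0.64 [471.8 -87.5  44. ]
blue [284, 124, 65, 16, 523] ((526.3352661132812, -68.55961608886719), (7.442774772644043, 32.51252365112305), 19.392065048217773)
blue [304, 189, 25, 79, 1797] ((476.7103576660156, -85.95249938964844), (45.49501037597656, 13.099652290344238), 19.833608627319336)
14.95 [ 0.46998456 -0.08905638  0.07582266] [-0.13042174  0.72614278  0.37166564] (array([-1.1, -0.5, 26.8]), array([ 0.001 , -0.0011, -0.0021]))
```

Emit:
play_rows(
  moves=[
    [[0,-0.5,12,0,0,0],[0,0,8,0,0,0],[0,0,5,0,0,0],[0,0,0,0,0,0],[0,0,0,0,0,0]],
  ],
)

```text
time_s: 15.55
position: [0.47, -0.0885, 0.0514]
tcp_rot: [[0.943, 0.332, 0.0], [0.332, -0.943, -0.0], [0.0, 0.0, -1.0]]
force: [-0.3, -0.7, -0.8]
opening: 0.554
grasp_force: 0.0
```

Emit:
play_rows(
  moves=[
    [[0,0,0,0,0,0],[0,0,0,0,0,0],[0,0,0,0,0,0],[0,0,0,0,0,0],[0,0,0,0,0,0]],
  ],
  fingers=-1,
)

```text
time_s: 16.05
position: [0.47, -0.0885, 0.0513]
tcp_rot: [[0.943, 0.332, 0.0], [0.332, -0.943, -0.0], [0.0, 0.0, -1.0]]
force: [0.9, 1.3, 1.2]
opening: 0.183
grasp_force: 0.4
```

Emit:
play_rows(
  moves=[
    [[0,0,0,0,0,0],[0,0,0,0,0,0]],
  ],
)

```text
time_s: 16.25
position: [0.4699, -0.0885, 0.0512]
tcp_rot: [[0.943, 0.332, -0.0], [0.332, -0.943, 0.0], [-0.0, -0.0, -1.0]]
force: [-0.1, 0.3, 0.8]
opening: 0.16
grasp_force: 30.0
```

Emit:
play_rows(
  moves=[
    [[0,0,-10,0,0,0],[0,0,-35,0,0,0],[0,0,-45,0,0,0],[0,0,-10,0,0,0],[0,0,0,0,0,0]],
  ],
)

```text
time_s: 16.75
position: [0.4711, -0.089, 0.1534]
tcp_rot: [[0.943, 0.332, 0.005], [0.332, -0.943, -0.002], [0.004, 0.004, -1.0]]
force: [-0.4, 0.9, -0.9]
opening: 0.154
grasp_force: 30.0
```

Emit:
play_rows(
  moves=[
    [[21,-42.5,0,0,0,0],[21,-42.5,0,0,0,0],[21,-42.5,0,0,0,0],[21,-42.5,0,0,0,0],[0,0,0,0,0,0.149]],
  ],
)

```text
time_s: 17.25
position: [0.4914, 0.1049, 0.1496]
tcp_rot: [[0.982, 0.191, -0.003], [0.191, -0.982, 0.002], [-0.003, -0.002, -1.0]]
force: [-0.3, -1.4, -0.7]
opening: 0.156
grasp_force: 29.9
```

Emit:
play_rows(
  moves=[
    [[0,0,0,0,0,0.149],[0,0,0,0,0,0.149],[0,0,0,0,0,0],[0,0,0,0,0,0]],
  ],
)

```text
time_s: 17.65
position: [0.4918, 0.0997, 0.1501]
tcp_rot: [[0.994, -0.106, -0.003], [-0.106, -0.994, 0.0], [-0.003, 0.0, -1.0]]
force: [0.3, 0.1, -0.9]
opening: 0.157
grasp_force: 30.0
```

```bash
python3 - <<'E'
from h import *
p=bot.capture('wrist'); s=bot.read_state(); z=s['position'][2]; print(s['time_s'],s['position'],s['opening'],s['grasp_force'],s['force'])
slab(p,'cover_grip',z-.007-.010); pts(p,[('cover_grip',z-.0072),('cover_end_a',z-.0362)]); slab(p,'case',.0225)
for n in('scene','side'):
    p=bot.capture(n); pts(p,[('cover_grip',z-.0072),('cover_end_a',z-.0362),('case_bed',.024)]); slab(p,'case',.0225)
print(delta((.4925,.1005,.12),-96.15))
E
```

```text
17.7 [0.49207924 0.09959627 0.15032713] 0.15973852079093276 29.951242804527283 [-0.02313939 -0.63346685 -0.56276354]
cover_grip 0.71 [318. 193.] 15122 c [498.9  97.4] wh [ 64.3 112.8] long 173.92
cover_grip [318.1 257.3] 0.82 [491.9  98.4 143.1]
cover_end_a [317.3 317.1] 0.79 [437.4 104.7 114.1]
cover_end_a [314.3 143.5] 0.72 [545.4  94.8 114.1]
cover_grip [340.7 185.9] 0.65 [493.4  98.8 143.1]
cover_end_a [354.7 205.6] 0.76 [448.6  99.  114.1]
cover_end_a [307.6 187.2] 0.66 [563.4 133.  114.1]
cover_end_a [340.9 183. ] 0.37 [520.7  66.9 114.1]
case_bed [339.6 222.4] 0.78 [491.1  95.7  24. ]
case 0.87 [339. 229.] 602 c [491.1 105.6] wh [ 67.1 116.8] long 173.88
cover_grip [303.7 180.5] 0.66 [492.   97.2 143.1]
cover_end_a [279.9 189.3] 0.98 [437.7 108.8 114.1]
cover_end_a [327.3 189. ] 0.94 [546.5 104.8 114.1]
case_bed [306.4 222.5] 0.9 [497.8  98.7  24. ]
case 0.64 [306. 229.] 670 c [493.2  92.2] wh [ 80.2 116.3] long 172.13
(array([-0.4, -0.7, 31.3]), array([-0.    , -0.0001, -0.0016]))
```

Emit:
play_rows(
  moves=[
    [[0.7,-1.8,20,0,0,-0.001],[0,0,30,0,0,0],[0,0,18,0,0,0],[0,0,7,0,0,0],[0,0,0,0,0,0]],
  ],
)

```text
time_s: 18.9
position: [0.4932, 0.1014, 0.0755]
tcp_rot: [[0.994, -0.108, -0.002], [-0.108, -0.994, 0.0], [-0.002, 0.0, -1.0]]
force: [0.5, 0.6, -0.8]
opening: 0.155
grasp_force: 30.0
```

```bash
python3 - <<'E'
from h import *
p=bot.capture('wrist'); s=bot.read_state(); z=s['position'][2]; print(s['time_s'],s['position'],s['force'])
slab(p,'cover_grip',z-.007-.010); pts(p,[('cover_end_a',z-.0362)]); slab(p,'case',.02)
cv2.imwrite('pics/w8.png',p['image'])
p=bot.capture('scene'); pts(p,[('cover_grip',z-.0072)]); slab(p,'case',.0225,100);cv2.imwrite('pics/s8.png',p['image'])
print(delta((.493,.1013,.066),-96.15))
E
```

```text
18.95 [0.49383469 0.10144126 0.07627278] [-0.47786419  0.14077205 -0.85603174]
cover_grip 0.61 [318. 192.] 14713 c [500.6  99.1] wh [ 63.1 112.2] long 174.54
cover_end_a [316.1 147.6] 0.72 [544.6  95.7  40.1]
case 0.83 [333. 233.] 272 c [491.9 125.4] wh [ 26.9 112.5] long 174.86
(array([-1.2,  0.3, 11.1]), array([-0.0002, -0.0017, -0.0005]))
```

Emit:
play_rows(
  moves=[
    [[-0.7,0,4,0,0,0],[0,0,3,0,0,0],[0,0,2,0,0,0],[0,0,1,0,0,0],[0,0,0,0,0,0]],
  ],
)

```text
time_s: 19.75
position: [0.4934, 0.1015, 0.0661]
tcp_rot: [[0.994, -0.108, 0.001], [-0.108, -0.994, -0.0], [0.001, -0.0, -1.0]]
force: [1.1, 0.8, -0.1]
opening: 0.16
grasp_force: 30.0
```

Emit:
play_rows(
  moves=[
    [[0,0,1.5,0,0,0],[0,0,1,0,0,0],[0,0,0,0,0,0]],
  ],
)

```text
time_s: 20.05
position: [0.4935, 0.1015, 0.0641]
tcp_rot: [[0.994, -0.108, 0.001], [-0.108, -0.994, 0.0], [0.001, -0.0, -1.0]]
force: [0.7, -0.9, 2.2]
opening: 0.16
grasp_force: 30.0
```

Emit:
play_rows(
  moves=[
    [[0,0,1,0,0,0],[0,0,1,0,0,0],[0,0,1,0,0,0],[0,0,0,0,0,0]],
  ],
)

```text
time_s: 20.45
position: [0.4938, 0.1015, 0.0619]
tcp_rot: [[0.994, -0.108, 0.002], [-0.108, -0.994, -0.0], [0.002, -0.0, -1.0]]
force: [-0.3, -0.0, 8.9]
opening: 0.157
grasp_force: 30.0
```

Emit:
play_rows(
  moves=[
    [[0,0,1,0,0,0],[0,0,1,0,0,0],[0,0,0,0,0,0]],
  ],
)

```text
time_s: 20.75
position: [0.4931, 0.1015, 0.0586]
tcp_rot: [[0.994, -0.108, 0.0], [-0.108, -0.994, 0.0], [0.0, -0.0, -1.0]]
force: [1.3, 0.3, -2.8]
opening: 0.163
grasp_force: 29.9
```

Emit:
play_rows(
  moves=[
    [[0,0,1,0,0,0],[0,0,1,0,0,0],[0,0,0,0,0,0]],
  ],
)

```text
time_s: 21.05
position: [0.492, 0.1016, 0.0564]
tcp_rot: [[0.994, -0.108, -0.002], [-0.108, -0.994, 0.0], [-0.002, 0.0, -1.0]]
force: [-1.1, -0.6, -1.3]
opening: 0.156
grasp_force: 30.0
```

Emit:
play_rows(
  moves=[
    [[0,0,0.7,0,0,0],[0,0,0,0,0,0]],
  ],
)

```text
time_s: 21.25
position: [0.4921, 0.1016, 0.0562]
tcp_rot: [[0.994, -0.108, -0.002], [-0.108, -0.994, 0.0], [-0.002, 0.0, -1.0]]
force: [-2.4, 1.0, 3.7]
opening: 0.158
grasp_force: 30.0
```

Emit:
play_rows(
  moves=[
    [[0,0,0.8,0,0,0],[0,0,0.7,0,0,0],[0,0,0,0,0,0]],
  ],
)

```text
time_s: 21.55
position: [0.4922, 0.1018, 0.0561]
tcp_rot: [[0.994, -0.108, -0.001], [-0.108, -0.994, 0.0], [-0.001, -0.0, -1.0]]
force: [-4.1, 0.9, 15.3]
opening: 0.161
grasp_force: 30.0
```

```bash
python3 - <<'E'
from h import *
s=bot.read_state(); print(s['force'],s['moment'],s['position'])
for n in('scene','side','wrist'):
    p=bot.capture(n); print(n); pts(p,[('cover_grip',.049),('cover_end_a',.02)])
E
```

```text
[-4.13619335  0.91321035 15.25757663] [0.09658737 0.76983565 0.00830651] [0.49218482 0.10176523 0.05608983]
scene
cover_grip [337.9 216.5] 0.95 [491.9 102.6  49. ]
cover_end_a [323.3 209.3] 0.91 [552.  90.  20.]
cover_end_a [351.7 232.8] 0.69 [450.7  96.4  20. ]
side
cover_grip [300.4 213.5] 0.7 [483.7 101.8  49. ]
cover_end_a [324.4 222.2] 0.66 [541.7 102.9  20. ]
cover_end_a [281.3 220.4] 0.66 [437.4 115.8  20. ]
wrist
cover_grip [317.8 254.7] 0.7 [493.6 100.5  49. ]
cover_end_a [316.3 147.5] 0.74 [543.5  95.9  20. ]
cover_end_a [317.8 318.7] 0.57 [436.6 106.7  20. ]
```

The cover is hard on the rim: the tool is level, at the expected height (56.1 mm), with 15 N. I'll ease off, release and retreat.

Emit:
play_rows(
  moves=[
    [[0,0,-1.5,0,0,0],[0,0,0,0,0,0]],
  ],
)

```text
time_s: 22.2
position: [0.4929, 0.1016, 0.0561]
tcp_rot: [[0.994, -0.108, 0.0], [-0.108, -0.994, 0.0], [0.0, -0.0, -1.0]]
force: [-1.0, 1.1, 4.4]
opening: 0.161
grasp_force: 30.0
```

Emit:
play_rows(
  moves=[
    [[0,0,0,0,0,0],[0,0,0,0,0,0],[0,0,0,0,0,0],[0,0,0,0,0,0],[0,0,0,0,0,0]],
  ],
  fingers=0,
)

```text
time_s: 22.7
position: [0.493, 0.1015, 0.0559]
tcp_rot: [[0.994, -0.108, -0.0], [-0.108, -0.994, -0.0], [-0.0, 0.0, -1.0]]
force: [0.2, 0.0, -1.1]
opening: 0.476
grasp_force: 0.0
```

Emit:
play_rows(
  moves=[
    [[0,0,-5,0,0,0],[0,0,-25,0,0,0],[0,0,-45,0,0,0],[0,0,-45,0,0,0],[0,0,0,0,0,0]],
  ],
)

```text
time_s: 23.2
position: [0.497, 0.1016, 0.1818]
tcp_rot: [[0.994, -0.107, 0.013], [-0.107, -0.994, -0.0], [0.013, -0.001, -1.0]]
force: [0.4, -0.4, -0.4]
opening: 0.498
grasp_force: 0.0
```

```bash
python3 - <<'E'
from h import *
s=bot.read_state(); print(s['time_s'],s['position'],s['opening'])
w=bot.capture('wrist'); slab(w,'cover_grip',.039); slab(w,'case',.02); pts(w,[('cover_end_a',.02)])
sc=bot.capture('scene'); pts(sc,[('cover_grip',.049),('cover_end_a',.02),('dropper',0),('label_roll',0),('timer',0)])
si=bot.capture('side'); pts(si,[('cover_grip',.049),('cover_end_a',.02),('timer',0),('label_roll',0)])
a=cv2.resize(sc['image'][180:260,290:390],(500,400),interpolation=cv2.INTER_CUBIC)
c=cv2.resize(si['image'][190:250,260:350],(300,200),interpolation=cv2.INTER_CUBIC); b=cv2.resize(w['image'],(300,188))
cv2.imwrite('pics/fin.png',np.hstack([a,np.vstack([c,b,np.zeros((12,300,3),np.uint8)])]))
E
```

```text
23.2 [0.49704541 0.10160495 0.18178872] 0.49797594922825295
cover_grip 0.63 [321. 190.] 9055 c [494.  100.1] wh [ 64.  124.7] long 173.87
case 0.68 [320. 191.] 9164 c [488.8 100.7] wh [ 69.4 133.9] long 174.06
cover_end_a [315.8 138.1] 0.86 [544.9  97.6  20. ]
cover_end_a [320.1 245.5] 0.73 [439.7 104.8  20. ]
cover_grip [338.5 215.1] 0.57 [494.   98.2  49. ]
cover_end_a [323.7 207.9] 0.78 [554.8  85.8  20. ]
cover_end_a [349.  237.7] 0.68 [444.8 112.3  20. ]
dropper [360.6 155.7] 0.52 [ 645.7 -158.9    0. ]
label_roll [309.6 188. ] 0.98 [647.6  45.6   0. ]
label_roll [324.  211.4] 0.4 [559.1  79.7   0. ]
timer [268.5 211.6] 0.97 [655.4 182.    0. ]
timer [350.7 234.9] 0.33 [458.7  89.    0. ]
cover_grip [306.1 210.3] 0.86 [497.8 114.3  49. ]
cover_end_a [283.5 220.4] 0.82 [442.7 115.5  20. ]
cover_end_a [326.3 224.4] 0.81 [545.5  93.9  20. ]
timer [365.6 208.5] 0.64 [657.7 183.4   0. ]
label_roll [374.  242.8] 0.91 [654.5  42.7   0. ]
```

View pics/fin.png

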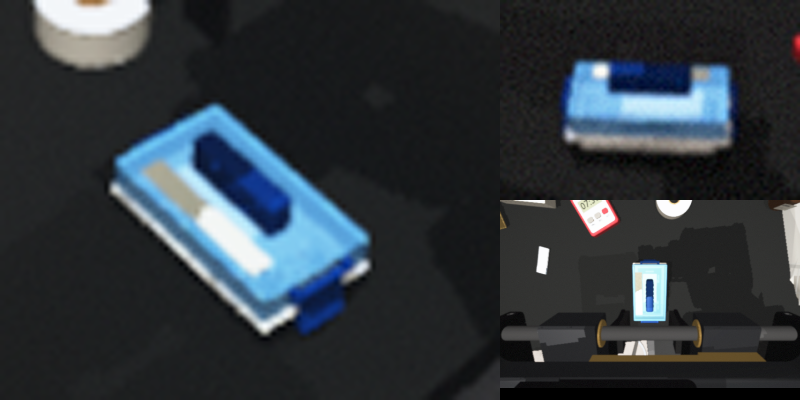

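The cover sits level on the white case in both views. The clip at (320,300) reaches down over the rim, the side view shows both ends equally low, and the bystanders have not moved. Handing in.

```bash
python3 -c "
from rig import bot
print(bot.hand_in())"
```

```text
the job is handed in; nothing more can be done
None
```

The slides lie flat in the case bed, and the blue cover is pressed home on the rim; its level, fully-down position says both clips snapped, though I did not read the clip angles. The bystanders were left in place, and I handed the job in at about 23 s of the 48 s allowed.

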